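Find the weak spring clip by tugging its test card

ROBOT

A 7-joint arm with a two-finger parallel gripper is mounted at the origin on the work surface. World frame = base frame: x ahead of the robot, y to its left, z up, the work surface at z = 0. Lengths are in m, angles in degrees, forces in N, time in s.
With the tool pointing down it reaches from about 0.425 to 0.875 m from the base axis. Payload 8.4 kg.
Tool frame: the origin (TCP) lies midway between the tips of the shut fingers; the grasp point (between the pads) lies env.grip_depth behind it (env.grip_depth is the distance from the TCP to the grasp point, in m); z points along the fingers, y is the direction in which the jaws open and shut (so a half turn about z gives the same grasp; the last joint's range is limited). The gripper opens to 85 mm and grips with 20 to 120 N. Pads are 22 mm wide; open, the fingers measure 114 mm over their backs; the gripper's body (76 mm by 85 mm) begins 54 mm behind the grasp point. The pads swing forward as they close: fully open they stand 13 mm farther back than shut.
Start: joints at [64.561, 19.091, 2.286, 83.961, -0.768, 76.965, -3.352], TCP at [0.22, -0.612, 0.231] pointing down, gripper open.
Joint ranges: [-147.57, 147.57], [-21.85, 119.76], [-74.77, 79.35], [14.55, 137.4], [-85.83, 265.84], [4.83, 119.75], [-152.11, 152.11]. Speed limits (degrees/s): [127.2, 127.2, 159.86, 159.86, 180, 180, 180].

INTERFACE

Orientations are given as a 3x3 rotation matrix whose columns are the frame's x, y, z axes.
In Python, from station import env, eyes gives the robot as it stands.
- The arm moves only by the shell command python3 -m jog 'ROWS' [FORCE]. ROWS is JSON, one flat list of numbers, 7 for each row, row after row: the shift along the tool's x, y, z in mm, then the turn, a rotation vector about the tool's x, y, z in rad, then the opening in per cent of the stroke, from 0 (shut) to 100 (fully open). A call has exactly 10 rows; each row is the pose to reach, as a shift and turn from the pose measured when the call began, along the tool's axes at that moment; what a row does not reach only later rows make up. A row lasts 1/12 s, in which the tool goes at most 41.7 mm and 7.16 degrees, less where a joint would pass 70% of its speed; a pose out of reach is approached as far as the arm can. A call with a gripper value outside its range is refused whole. The fingers move at their own pace and stop on an object; FORCE is the grip in N (left out, the last holds). Time passes only in rows, so rows that repeat a pose let the fingers close, or fill a call up. It gives the time, the measured TCP pose, the force and the opening at its end, in the units of the state.
- env.get_obs(): the state, without advancing time (a new reading comes with each control period).
- eyes.snapshot(name): name is "scene" or "top" or "wrist"; returns a dict with "image" (480x640x3 uint8, red, green, blue), "vertical_fov" (degrees; the focal length in pixels is half the picture's height over the tangent of half this angle, whatever the lens; pixels are square), "cx", "cy" (the principal point, pixels), "world_from_camera" (4x4, takes a point from camera to world coordinates). Camera axes: x right, y up, looking along -z (the intrinsics and any distortion apply to the point x, -y, -z); pixel columns grow to the right and rows downward; lengths in m; the calibration is good to about 2 mm. A picture is of the moment at which its call begins. There is no depth.
- env.job_done(): hands the job in, once; it reports no verdict.
The state is a dict: "t": time; "joint_positions": joint angles; "joint_velocities": joint speeds; "tau": joint torques, N m; "ee_pos": TCP position; "ee_rot": TCP orientation; "ft_force": force on the tool from outside, world axes, zero at the start; "moment": the same for the moment, N m; "grip_width": opening from 0.0 (shut) to 1.0 (fully open).
Only numpy, scipy, OpenCV 4.12 (cv2) and the standard library are available. Lean on these libraries where they do the work, as an engineer would, in place of code of your own. Each camera call takes 0.05 s, during which the arm holds its last target. There are 200 camera calls.

TASK

One of the three spring clips in the rack has gone weak: draw each clip's test card about 12 mm out of its jaws, one after another, leaving all three drawn, and feel which one slides much more easily. Then push the cards of the two good clips fully home again, leaving those clips seated in the rack, and lift the weak clip out and stand it upright in the empty grey tray with its card still in its jaws. Work gently, with no shove or pull over 25 N, and leave everything else alone.

Things in the scene. Friction and masses are not known exactly. Their poses are not given: they have to be found in the camera images.
- rack: Fixed test rack: three aluminium pocket blocks (each on a 100 x 64 x 6 mm foot, walls to 28 mm above the table) in a row along y, 165 mm apart, joined by a low rail, a spring clip standing in each. Origin: under the middle block, on the table; +x from the clips' mouths to their backs, +y towards the left block, z up.
- pocket_left (a point): Centre of the floor of the left pocket (58 x 30 mm, 22 mm deep, floor 6 mm above the table); axes as the rack's. The clip's foot, 56 x 28 mm, stands in it with 1 mm play, centred here; lift it straight up. A clip is of steel, 0.3 to 0.45 kg; all heights here are above this floor: foot 0 to 24 mm, lower jaw plate 24 to 30 mm, x -60 to 32 mm, 32 mm wide.
- card_left: Test card clamped in the left clip, 30 g: level aluminium blade 78 x 22 x 3 mm, upright tab at its outer end. Origin: middle of its inner end, underside; x, z as the rack's. Fully home, the inner end stands against the lug: origin at x 8, z 30 mm from the pocket's point (give or take the clip's 1 mm play); it starts 0 to 3 mm short. Draws out to -x; past 32 mm it falls out. Binds if its tab is borne down on.
- card_left_tab (a point): Centre of that card's white plastic tab, to hold it by: 10 mm thick (x), 24 mm wide (y), 30 mm tall (36 to 66 mm above the table), 75 mm to -x of the card's origin.
- pocket_middle (a point): Centre of the floor of the middle pocket (58 x 30 mm, 22 mm deep, floor 6 mm above the table); axes as the rack's. The clip's foot, 56 x 28 mm, stands in it with 1 mm play, centred here; lift it straight up. At the clip's back stands an upright steel lug to lift it by: 24 x 24 mm, centre at x 20 mm, 30 to 72 mm above this floor. The sprung upper jaw bears on the card at x -24 mm; its top is 41 mm up.
- card_middle: Test card clamped in the middle clip, 30 g: level aluminium blade 78 x 22 x 3 mm, upright tab at its outer end. Origin: middle of its inner end, underside; x, z as the rack's. Fully home, the inner end stands against the lug: origin at x 8, z 30 mm from the pocket's point (give or take the clip's 1 mm play); it starts 0 to 3 mm short. Draws out to -x; past 32 mm it falls out. Binds if its tab is borne down on.
- card_middle_tab (a point): Centre of that card's white plastic tab, to hold it by: 10 mm thick (x), 24 mm wide (y), 30 mm tall (36 to 66 mm above the table), 75 mm to -x of the card's origin.
- pocket_right (a point): Centre of the floor of the right pocket (58 x 30 mm, 22 mm deep, floor 6 mm above the table); axes as the rack's. The clip's foot, 56 x 28 mm, stands in it with 1 mm play, centred here; lift it straight up. The clips look alike: two are strong (the card slides at about 5 to 10 N), one is weak (1 to 3 N); both read less at a stop; which pocket it is in changes.
- card_right: Test card clamped in the right clip, 30 g: level aluminium blade 78 x 22 x 3 mm, upright tab at its outer end. Origin: middle of its inner end, underside; x, z as the rack's. Fully home, the inner end stands against the lug: origin at x 8, z 30 mm from the pocket's point (give or take the clip's 1 mm play); it starts 0 to 3 mm short. Draws out to -x; past 32 mm it falls out. Binds if its tab is borne down on.
- card_right_tab (a point): Centre of that card's white plastic tab, to hold it by: 10 mm thick (x), 24 mm wide (y), 30 mm tall (36 to 66 mm above the table), 75 mm to -x of the card's origin.
- tray: Empty grey open tray, fixed, 190 x 140 x 25 mm outside, walls and floor 4 mm thick. Origin: centre of the underside, on the table; x along its 190 mm side, z up.
- bolt: Bystander: steel hex bolt lying between two blocks of the rack, 54 mm long, 22 mm tall. Leave it alone.
- collar: Bystander: steel shaft collar between two blocks of the rack, 34 mm across, 14 mm tall. Leave it alone.
- bracket: Bystander: white bent sheet bracket, 70 x 50 x 44 mm. Leave it alone.
- squeeze_bottle: Bystander: white squeeze bottle with a red cap, 66 mm across, 170 mm tall. Leave it alone.
- screwdriver: Bystander: screwdriver with a red handle. Leave it alone.
- wrench: Bystander: flat steel wrench. Leave it alone.
- screw_jar: Bystander: clear jar with a steel cap, 60 mm across, 70 mm tall. Leave it alone.
Mind the look-alikes: they are no part of the job. Leave any purple look-alike of the card_right alone.

How it is judged (in metres and radians):
On the way:
1. all three test cards stand drawn out of their clips at the same time, each 7 to 25 mm short of home (x of card_left in the frame of pocket_left between -0.017 and 0.001 m and z of card_left in the frame of pocket_left above 0.026 m and x of card_middle in the frame of pocket_middle between -0.017 and 0.001 m and z of card_middle in the frame of pocket_middle above 0.026 m and x of card_right in the frame of pocket_right between -0.017 and 0.001 m and z of card_right in the frame of pocket_right above 0.026 m), for 0.2 s.
At the end, for the whole second after the job is handed in: The weak clip (total contact force on its card under 7 N) stands upright on the tray's floor, inside the walls, its card still clamped level in its jaws; the cards of the two strong clips (over 7 N) are fully home to within about 3 mm, in clips seated upright in their own pockets; all at rest ((((contact force between card_left and anything else between 1.5 and 7 N and x of card_left in the frame of tray between -0.095 and 0.095 m and y of card_left in the frame of tray between -0.07 and 0.07 m and z of card_left in the frame of tray between 0.03 and 0.038 m and angle between card_left's own z axis and vertical below 0.15 rad and linear speed of card_left below 0.02 m/s) and (contact force between card_middle and anything else above 7 N and x of card_middle in the frame of pocket_middle above 0.0045 m and y of card_middle in the frame of pocket_middle between -0.005 and 0.005 m and z of card_middle in the frame of pocket_middle between 0.027 and 0.033 m and angle between card_middle's own z axis and vertical below 0.1 rad and linear speed of card_middle below 0.02 m/s) and (contact force between card_right and anything else above 7 N and x of card_right in the frame of pocket_right above 0.0045 m and y of card_right in the frame of pocket_right between -0.005 and 0.005 m and z of card_right in the frame of pocket_right between 0.027 and 0.033 m and angle between card_right's own z axis and vertical below 0.1 rad and linear speed of card_right below 0.02 m/s)) or ((contact force between card_middle and anything else between 1.5 and 7 N and x of card_middle in the frame of tray between -0.095 and 0.095 m and y of card_middle in the frame of tray between -0.07 and 0.07 m and z of card_middle in the frame of tray between 0.03 and 0.038 m and angle between card_middle's own z axis and vertical below 0.15 rad and linear speed of card_middle below 0.02 m/s) and (contact force between card_left and anything else above 7 N and x of card_left in the frame of pocket_left above 0.0045 m and y of card_left in the frame of pocket_left between -0.005 and 0.005 m and z of card_left in the frame of pocket_left between 0.027 and 0.033 m and angle between card_left's own z axis and vertical below 0.1 rad and linear speed of card_left below 0.02 m/s) and (contact force between card_right and anything else above 7 N and x of card_right in the frame of pocket_right above 0.0045 m and y of card_right in the frame of pocket_right between -0.005 and 0.005 m and z of card_right in the frame of pocket_right between 0.027 and 0.033 m and angle between card_right's own z axis and vertical below 0.1 rad and linear speed of card_right below 0.02 m/s)) or ((contact force between card_right and anything else between 1.5 and 7 N and x of card_right in the frame of tray between -0.095 and 0.095 m and y of card_right in the frame of tray between -0.07 and 0.07 m and z of card_right in the frame of tray between 0.03 and 0.038 m and angle between card_right's own z axis and vertical below 0.15 rad and linear speed of card_right below 0.02 m/s) and (contact force between card_left and anything else above 7 N and x of card_left in the frame of pocket_left above 0.0045 m and y of card_left in the frame of pocket_left between -0.005 and 0.005 m and z of card_left in the frame of pocket_left between 0.027 and 0.033 m and angle between card_left's own z axis and vertical below 0.1 rad and linear speed of card_left below 0.02 m/s) and (contact force between card_middle and anything else above 7 N and x of card_middle in the frame of pocket_middle above 0.0045 m and y of card_middle in the frame of pocket_middle between -0.005 and 0.005 m and z of card_middle in the frame of pocket_middle between 0.027 and 0.033 m and angle between card_middle's own z axis and vertical below 0.1 rad and linear speed of card_middle below 0.02 m/s)))); the robot touches nothing.
It fails at once if the rack is shoved or pulled hard: all contact forces on it, the clips' weights of about 12 N included, pass 80 N (contact force between rack and anything else above 80 N).
It fails at once if a bystander is moved by more than 15 mm (distance of any of bolt, collar, bracket, squeeze_bottle, screwdriver, wrench, screw_jar from where it was at the start of the episode above 0.015 m).
It also fails if it takes over 72 s, if anything falls off the work surface, if the arm or the gripper's body presses on something with over 40 N, if the wrist force passes 120 N, or if a joint passes its speed limit or range.

## Working session

There is one attempt and no reset: what is moved stays moved. The work goes in short steps, Python scripts to look and compute and a shell command to move; the robot and the scene stay as the last step left them, time stands still between calls to the robot, and variables do not carry over. Pictures are saved under pics/ and viewed, about 8 in all and at most 12, crops included, and the job is handed in when it is done.

```bash
ls; mkdir -p pics
python3 - <<'E'
from station import env, eyes
import cv2, numpy as np
o=env.get_obs(); print({k:np.round(v,3).tolist() for k,v in o.items()}, env.grip_depth)
for n in ["scene","top"]:
    s=eyes.snapshot(n); cv2.imwrite(f"pics/{n}0.png",s["image"][:,:,::-1]); print(n,{k:(np.round(v,4).tolist() if k!="image" else 0) for k,v in s.items()})
E
```

```text
pics
{'t': 0.0, 'joint_positions': [64.563, 19.131, 2.284, 84.013, -0.768, 76.966, -3.354], 'joint_velocities': [-0.021, 0.081, -0.03, 0.018, 0.064, 0.008, 0.117], 'tau': [-0.0, -65.856, 1.365, -40.557, 0.017, 0.013, 0.0], 'ee_pos': [0.219, -0.611, 0.23], 'ee_rot': [[0.941, 0.338, -0.001], [0.338, -0.941, 0.002], [-0.0, -0.002, -1.0]], 'ft_force': [0.331, 0.576, 0.045], 'moment': [-0.021, -0.045, 0.007], 'grip_width': 1.0} 0.0187
scene {'image': 0, 'vertical_fov': 43.312, 'cx': 321.4415, 'cy': 249.7711, 'world_from_camera': [[-0.7782, -0.4457, 0.4425, 1.1083], [0.628, -0.5574, 0.543, 0.644], [0.0047, 0.7005, 0.7137, 0.9218], [0.0, 0.0, 0.0, 1.0]]}
top {'image': 0, 'vertical_fov': 51.9559, 'cx': 318.9717, 'cy': 238.1814, 'world_from_camera': [[-0.0152, 0.9945, -0.1033, 0.4744], [-0.9998, -0.0163, -0.0104, -0.0147], [-0.012, 0.1031, 0.9946, 1.245], [0.0, 0.0, 0.0, 1.0]]}
```

View pics/top0.png

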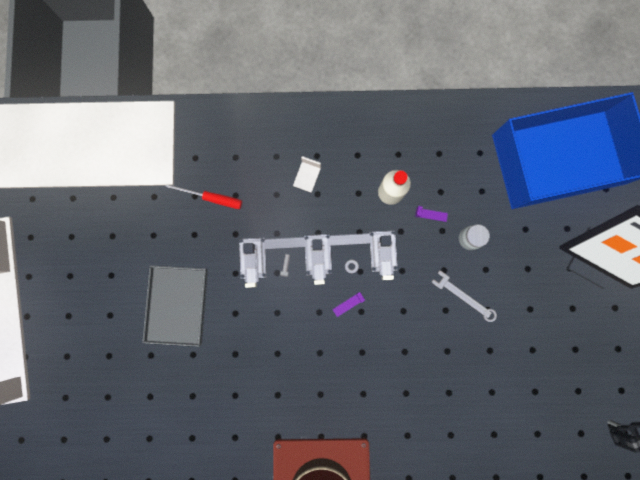

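View pics/scene0.png

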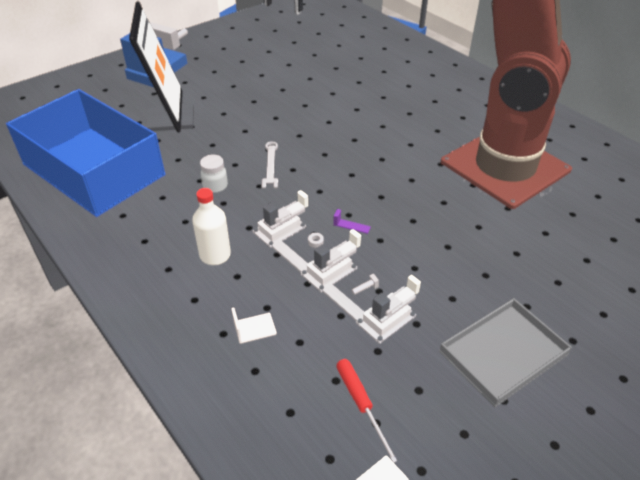

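The three clips stand in a row at top-view pixels (250,260), (319,258) and (385,255). Their white tabs are at (250,285), (319,281) and (388,276), and the tray is at (176,305). The look-alikes are the purple cards at (349,304) and (432,214). I'll choose the white tabs and check them in one close crop.

```bash
cat > h.py <<'E'
import numpy as np, cv2
def ray(s,u,v):
    f=240/np.tan(np.radians(s["vertical_fov"]/2)); M=s["world_from_camera"]
    d=M[:3,:3]@np.array([(u-s["cx"])/f,-(v-s["cy"])/f,-1]); return M[:3,3],d
def onplane(s,u,v,z):
    c,d=ray(s,u,v); return c+d*(z-c[2])/d[2]
def two(s1,p1,s2,p2):
    c,d=ray(s1,*p1); e,g=ray(s2,*p2); d/=np.linalg.norm(d);g/=np.linalg.norm(g)
    t=np.linalg.lstsq(np.c_[d,-g],e-c,rcond=None)[0]; a=c+d*t[0];b=e+g*t[1]; return (a+b)/2,np.linalg.norm(a-b)
def proj(s,P):
    f=240/np.tan(np.radians(s["vertical_fov"]/2)); M=s["world_from_camera"]
    q=M[:3,:3].T@(np.array(P)-M[:3,3]); return s["cx"]-f*q[0]/q[2], s["cy"]+f*q[1]/q[2]
E
python3 - <<'E'
from station import env, eyes
from h import *
T=eyes.snapshot("top"); I=T["image"]
hsv=cv2.cvtColor(I,cv2.COLOR_RGB2HSV)
c=cv2.resize(I[225:300,230:410],None,fx=4.4,fy=4.4,interpolation=cv2.INTER_CUBIC)
S=eyes.snapshot("scene")["image"]
d=cv2.resize(S[180:340,245:435],None,fx=3.3,fy=3.3,interpolation=cv2.INTER_CUBIC)[:, :]
d=cv2.resize(d,(310,261)) if 0 else d
cv2.imwrite("pics/c1.png",c[:,:,::-1]); 
for x0,x1 in((235,265),(305,335),(375,405)):
    p=I[270:295,x0:x1].astype(int); m=(p.min(2)>200)&(p[:,:,0]-p[:,:,2]>2)
    v,u=np.nonzero(m); print(len(u),u.min()+x0,u.max()+x0,v.min()+270,v.max()+270, p[(v,u)].mean(0).round())
m=cv2.inRange(I[255:355,135:215],(90,90,90),(150,150,150))
cn=max(cv2.findContours(m,0,2)[0],key=cv2.contourArea)+[135,255]
r=cv2.minAreaRect(cn);print(r); print(np.round([onplane(T,*q,.004) for q in cv2.boxPoints(r)],3))
E
```

```text
37 245 254 283 286 [240. 239. 232.]
36 314 323 280 283 [238. 238. 231.]
42 383 393 275 279 [240. 240. 235.]
((173.5066375732422, 305.4189453125), (57.33987808227539, 79.55170440673828), 4.666858196258545)
[[0.349 0.443 0.004]
 [0.546 0.431 0.004]
 [0.532 0.286 0.004]
 [0.336 0.301 0.004]]
```

View pics/c1.png

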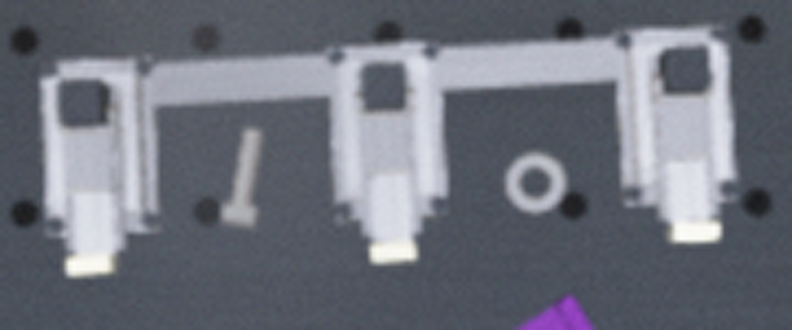

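The crop confirms three white tabs, with crop centres (90,265), (393,251) and (695,231). The dark lugs are at (83,103), (386,87) and (687,70), with the bolt and collar between the blocks.

```bash
cat >> h.py <<'E'
def rel(P,yaw,o):
    # shift (mm) in tool axes and rotvec to put TCP at P with tool x at yaw (rad), pointing down
    from scipy.spatial.transform import Rotation as Ro
    R=np.array(o["ee_rot"]); c,s=np.cos(yaw),np.sin(yaw)
    G=np.array([[c,s,0],[s,-c,0],[0,0,-1.]])
    return np.round(R.T@(np.array(P)-o["ee_pos"])*1e3,1), np.round(Ro.from_matrix(R.T@G).as_rotvec(),4)
E
python3 - <<'E'
from station import env, eyes
from h import *
T=eyes.snapshot("top");I=T["image"];S=eyes.snapshot("scene")
g=lambda x,y:(230+x/4.4-.4,225+y/4.4-.4)
L=[];B=[]
for (x,y),(a,b) in zip([(83,103),(386,87),(687,70)],[(90,265),(393,251),(695,231)]):
    u,v=map(int,np.round(g(x,y)))
    w=cv2.GaussianBlur(255-I.max(2)[v-7:v+8,u-7:u+8],(3,3),0).astype(float)
    # dark lug blob
    m=(I.max(2)[v-6:v+7,u-6:u+7]<120).astype(np.uint8)
    n,lab,st,ce=cv2.connectedComponentsWithStats(m); k=lab[6,6]; c=ce[k]+[u-6,v-6]
    p=onplane(T,*c,.078); t=onplane(T,*g(a,b),.066); L.append(p);B.append(t)
    print("lug",g(x,y),c,st[k],p.round(4),"tab",t.round(4),"lug-tab",np.linalg.norm((p-t)[:2]).round(4),"yaw",np.degrees(np.arctan2(*(p-t)[1::-1])).round(2), "tab in scene px",np.round(proj(S,t)))
L=np.array(L);d=L[0]-L[2];print(np.linalg.norm(d[:2]),"yaw",np.degrees(np.arctan2(-d[0],d[1])))
B=np.array(B);d=B[0]-B[2];print(np.linalg.norm(d[:2]),"yaw",np.degrees(np.arctan2(-d[0],d[1])))
yaw=np.arctan2(-(L[0]-L[2])[0],(L[0]-L[2])[1])
o=env.get_obs()
print(rel([B[2][0],B[2][1],.16],yaw,o))
# bystanders
for n,q in dict(bottlecap=(400,178,.165),collar=(352,267,.014),bolt=(285,265,.02)).items(): print(n,onplane(T,*q).round(3))
E
```

```text
lug (248.46363636363637, 248.0090909090909) [248.87272727 248.05454545] [  2   1  11  11 110] [0.5747 0.1648 0.078 ] tab [0.4876 0.1638 0.066 ] lug-tab 0.0871 yaw 0.62 tab in scene px [415. 279.]
lug (317.32727272727277, 244.37272727272727) [316.9        244.56666667] [ 1  2 10 10 90] [0.5804 0.0026 0.078 ] tab [ 0.4927 -0.0007  0.066 ] lug-tab 0.0878 yaw 2.17 tab in scene px [356. 233.]
lug (385.73636363636365, 240.5090909090909) [385.13592233 240.48543689] [  0   1  11  10 103] [ 0.5875 -0.1597  0.078 ] tab [ 0.501  -0.1644  0.066 ] lug-tab 0.0867 yaw 3.11 tab in scene px [304. 194.]
0.3247068526613948 yaw 2.2608420158895326
0.32848738638286845 yaw 2.324703602181231
(array([ 415.9, -325.8,   71.2]), array([-5.000e-04,  1.000e-04,  3.053e-01]))
bottlecap [ 0.718 -0.186  0.165]
collar [ 0.529 -0.083  0.014]
bolt [0.536 0.084 0.02 ]
```

```bash
python3 -m jog '[42,-33,3,0,0,0.1,60, 83,-65,6,0,0,0.2,60, 125,-98,9,0,0,0.305,60, 166,-130,12,0,0,0.305,60, 208,-163,15,0,0,0.305,60, 250,-195,18,0,0,0.305,60, 291,-228,21,0,0,0.305,60, 333,-261,24,0,0,0.305,60, 374,-293,28,0,0,0.305,60, 390,-306,31,0,0,0.305,60]' 20; python3 -m jog '[26,12,0,0,0,0,60,26,12,0,0,0,0,60,26,12,0,0,0,0,60,26,12,0,0,0,0,60,26,12,0,0,0,0,60,26,12,0,0,0,0,60,26,12,0,0,0,0,60,26,12,0,0,0,0,60,26,12,0,0,0,0,60,26,12,0,0,0,0,60]'
python3 - <<'E'
from station import env, eyes
from h import *
o=env.get_obs(); print(o["t"],np.round(o["ee_pos"],4),np.round(o["ee_rot"],3).tolist(),o["ft_force"],rel([.501,-.1644,.16],np.radians(2.3),o))
s=eyes.snapshot("wrist"); cv2.imwrite("pics/w1.png",s["image"][:,:,::-1]); print(s["world_from_camera"].round(3).tolist(), proj(s,[.501,-.1644,.066]),proj(s,[.5875,-.1597,.078]))
E
```

```text
t: 1.13
ee_pos: [0.4417, -0.2577, 0.2067]
ee_rot: [[0.999, 0.04, 0.0], [0.04, -0.999, -0.0], [0.0, 0.0, -1.0]]
ft_force: [0.8, -0.6, -0.3]
grip_width: 0.599
t: 1.97
ee_pos: [0.468, -0.2688, 0.2068]
ee_rot: [[0.999, 0.039, 0.001], [0.039, -0.999, -0.0], [0.001, 0.0, -1.0]]
ft_force: [-0.2, 0.1, 0.3]
grip_width: 0.602
1.9667 [ 0.468  -0.2688  0.2068] [[0.999, 0.039, 0.001], [0.039, -0.999, -0.0], [0.001, 0.0, -1.0]] [-0.19217179  0.10056157  0.27635097] (array([  37.1, -103. ,   46.8]), array([ 0.0002, -0.0006, -0.0007]))
[[0.041, 0.944, 0.328, 0.553], [-0.999, 0.038, 0.014, -0.266], [0.001, -0.329, 0.944, 0.35], [0.0, 0.0, 0.0, 1.0]] (np.float64(173.38189924294977), np.float64(170.33236936012037)) (np.float64(148.3252943522113), np.float64(35.390876445050765))
```

View pics/w1.png

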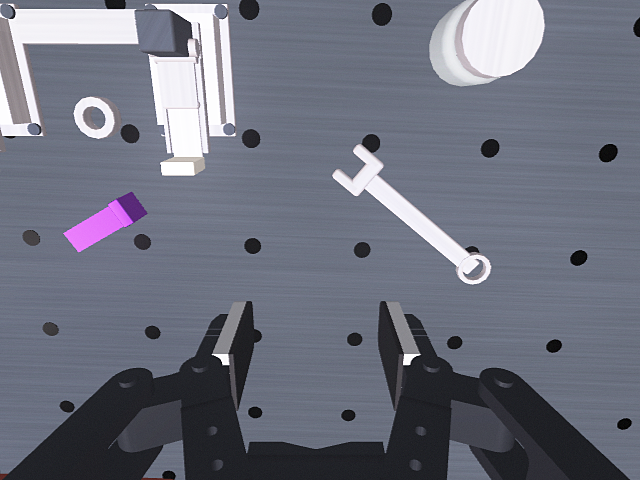

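The wrist view shows the right tab at (183,167), about 10 px off the prediction, and the lug at (163,32). The purple decoy is at (105,222). I'll refine this from directly above.

```bash
python3 -m jog '[12,-33,10,0,0,0,60,25,-66,20,0,0,0,60,37,-98,30,0,0,0,60,37,-98,40,0,0,0,60,37,-98,40,0,0,0,60,37,-98,40,0,0,0,60,37,-98,40,0,0,0,60,37,-98,40,0,0,0,60,37,-98,40,0,0,0,60,37,-98,40,0,0,0,60]'
python3 - <<'E'
from station import env, eyes
from h import *
o=env.get_obs(); print(o["t"],np.round(o["ee_pos"],4))
s=eyes.snapshot("wrist"); cv2.imwrite("pics/w2.png",s["image"][:,:,::-1]); print(proj(s,[.501,-.1644,.066]),proj(s,[.5875,-.1597,.078]),proj(s,o["ee_pos"]))
E
```

```text
t: 2.85
ee_pos: [0.5012, -0.1702, 0.1672]
ee_rot: [[0.999, 0.038, 0.001], [0.038, -0.999, -0.0], [0.001, 0.001, -1.0]]
ft_force: [-0.1, 0.1, 0.1]
grip_width: 0.6
2.85 [ 0.5012 -0.1702  0.1672]
(np.float64(305.7742944067524), np.float64(236.33683334153088)) (np.float64(301.71237495389727), np.float64(97.9181185398173)) (np.float64(314.0044662687386), np.float64(315.40493409213053))
```

View pics/w2.png

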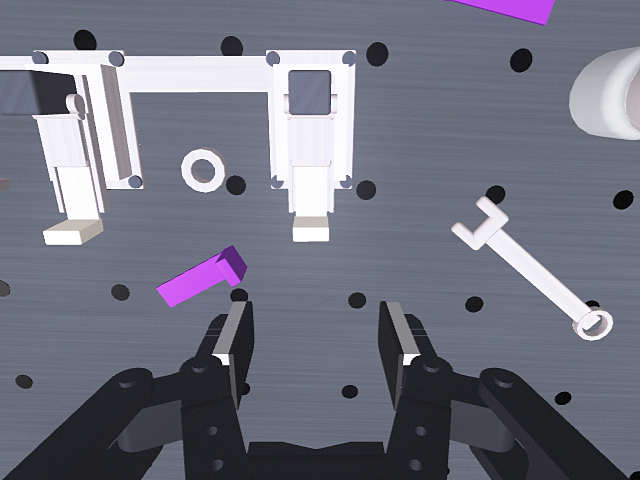

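The tab spans u 292–329 with its top face centred at about (310,234). After allowing for the finger midpoint (u≈316), that puts the tab about 3.5 mm to the left of the TCP. I'll descend and grip across its width.

```bash
python3 -m jog '[-2,-3.5,30,0,0,0,60,-2,-3.5,60,0,0,0,60,-2,-3.5,90,0,0,0,60,-2,-3.5,110,0,0,0,60,-2,-3.5,125,0,0,0,60,-2,-3.5,125,0,0,0,60,-2,-3.5,125,0,0,0,45,-2,-3.5,125,0,0,0,45,-2,-3.5,125,0,0,0,45,-2,-3.5,125,0,0,0,45]' 20
python3 - <<'E'
from station import env, eyes
from h import *
s=eyes.snapshot("wrist"); cv2.imwrite("pics/w3.png",s["image"][100:420,150:490,::-1])
E
```

```text
t: 3.73
ee_pos: [0.5001, -0.1669, 0.0434]
ee_rot: [[0.999, 0.038, 0.003], [0.038, -0.999, -0.001], [0.003, 0.001, -1.0]]
ft_force: [-1.5, -0.8, -0.2]
grip_width: 0.45
```

View pics/w3.png

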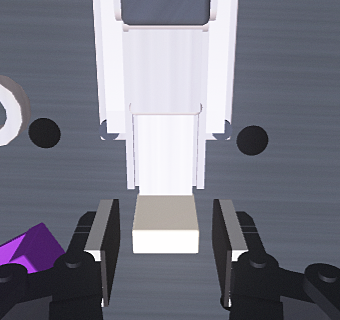

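The tab (u 133–199 in the crop) is centred between the fingers (u 119–213). Closing now.

```bash
python3 -m jog '[0,0,0,0,0,0,30,0,0,0,0,0,0,25,0,0,0,0,0,0,20,0,0,0,0,0,0,15,0,0,0,0,0,0,10,0,0,0,0,0,0,5,0,0,0,0,0,0,0,0,0,0,0,0,0,0,0,0,0,0,0,0,0,0,0,0,0,0,0,0]' 25
```

```text
t: 4.62
ee_pos: [0.5001, -0.167, 0.0438]
ee_rot: [[0.999, 0.038, 0.003], [0.038, -0.999, -0.001], [0.003, 0.002, -1.0]]
ft_force: [-2.5, 0.6, 6.4]
grip_width: 0.272
```

```bash
python3 -m jog '[-0.6,0,-0.4,0,0,0,0,-1.2,0,-0.4,0,0,0,0,-1.8,0,-0.4,0,0,0,0,-2.4,0,-0.4,0,0,0,0,-3,0,-0.4,0,0,0,0,-3.6,0,-0.4,0,0,0,0,-4.2,0,-0.4,0,0,0,0,-4.8,0,-0.4,0,0,0,0,-5.4,0,-0.4,0,0,0,0,-6,0,-0.4,0,0,0,0]'; python3 -m jog '[-0.6,0,0,0,0,0,0,-1.2,0,0,0,0,0,0,-1.8,0,0,0,0,0,0,-2.4,0,0,0,0,0,0,-3,0,0,0,0,0,0,-3.6,0,0,0,0,0,0,-4.2,0,0,0,0,0,0,-4.8,0,0,0,0,0,0,-5.4,0,0,0,0,0,0,-6,0,0,0,0,0,0]'
```

```text
t: 5.45
ee_pos: [0.4952, -0.1671, 0.0443]
ee_rot: [[0.999, 0.039, 0.005], [0.039, -0.999, -0.001], [0.005, 0.002, -1.0]]
ft_force: [5.1, -0.4, -3.9]
grip_width: 0.273
t: 6.28
ee_pos: [0.4899, -0.1671, 0.0443]
ee_rot: [[0.999, 0.039, 0.007], [0.039, -0.999, -0.001], [0.007, 0.002, -1.0]]
ft_force: [5.3, 0.4, -3.7]
grip_width: 0.275
```

```bash
python3 -m jog '[-0.3,0,0.3,0,0,0,0,-0.6,0,0.3,0,0,0,0,-0.9,0,0.3,0,0,0,0,-1.2,0,0.3,0,0,0,0,-1.5,0,0.3,0,0,0,0,-1.8,0,0.3,0,0,0,0,-2.1,0,0.3,0,0,0,0,-2.4,0,0.3,0,0,0,0,-2.7,0,0.3,0,0,0,0,-3,0,0.3,0,0,0,0]'
```

```text
t: 7.12
ee_pos: [0.4874, -0.1672, 0.0441]
ee_rot: [[0.999, 0.039, 0.008], [0.039, -0.999, -0.001], [0.008, 0.002, -1.0]]
ft_force: [5.9, -0.5, -3.6]
grip_width: 0.275
```

```bash
python3 -m jog '[0,0,0,0,0,0,15,0,0,0,0,0,0,30,0,0,0,0,0,0,45,0,0,0,0,0,0,60,0,0,0,0,0,0,60,0,0,0,0,0,0,60,0,0,-20,0,0,0,60,0,0,-50,0,0,0,60,0,0,-80,0,0,0,60,0,0,-80,0,0,0,60]'
python3 - <<'E'
from station import env
from h import *
print(rel([.492,-.003,.125],np.radians(2.3),env.get_obs()))
E
```

```text
t: 7.95
ee_pos: [0.4897, -0.1678, 0.1296]
ee_rot: [[0.999, 0.039, 0.015], [0.039, -0.999, -0.004], [0.015, 0.005, -1.0]]
ft_force: [0.5, -0.0, 0.1]
grip_width: 0.602
(array([   8.7, -164.6,    4. ]), array([ 0.0047, -0.0151, -0.0009]))
```

```bash
python3 -m jog '[2,-40,1,0.005,-0.015,0,60,4,-80,2,0.005,-0.015,0,60,6,-120,3,0.005,-0.015,0,60,9,-164.6,4,0.005,-0.015,0,60,9,-164.6,4,0.005,-0.015,0,60,9,-164.6,4,0.005,-0.015,0,60,9,-164.6,4,0.005,-0.015,0,60,9,-164.6,4,0.005,-0.015,0,60,9,-164.6,4,0.005,-0.015,0,60,9,-164.6,4,0.005,-0.015,0,60]'
cat >> h.py <<'E'
def wristtab(s,box=(150,150,490,420)):
    I=s["image"].astype(int); x0,y0,x1,y1=box; p=I[y0:y1,x0:x1]
    m=((p[:,:,0]-p[:,:,2]>=8)&(p.min(2)>140)&(abs(p[:,:,0]-p[:,:,1])<14)).astype(np.uint8)
    m=cv2.morphologyEx(m,cv2.MORPH_OPEN,np.ones((3,3)))
    n,l,st,ce=cv2.connectedComponentsWithStats(m)
    return [(st[i,:4]+[x0,y0,0,0]).tolist()+[int(st[i,4])] for i in range(1,n) if st[i,4]>60]
E
python3 - <<'E'
from station import env, eyes
from h import *
o=env.get_obs();s=eyes.snapshot("wrist"); cv2.imwrite("pics/w4.png",s["image"][:,:,::-1]); print(wristtab(s),proj(s,o["ee_pos"]),proj(s,[.493,-.002,.066]))
E
```

```text
t: 8.78
ee_pos: [0.4923, -0.0043, 0.1249]
ee_rot: [[0.999, 0.037, -0.0], [0.037, -0.999, 0.0], [-0.0, -0.0, -1.0]]
ft_force: [-1.0, -0.4, 0.0]
grip_width: 0.6
[[291, 235, 42, 16, 642]] (np.float64(313.9823543237597), np.float64(315.3787030981615)) (np.float64(310.3608529499611), np.float64(259.58797704630354))
```

View pics/w4.png

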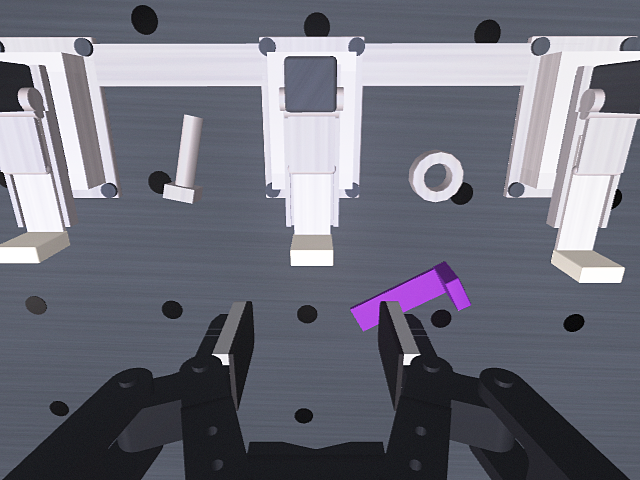

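The middle tab is at u 291–333, v 235–266, centre u 312, so the correction is about 2.3 mm to the left. The right card visibly stands drawn at (588,265).

```bash
python3 -m jog '[0,-2.2,25,0,0,0,60,0,-2.2,50,0,0,0,60,0,-2.2,70,0,0,0,60,0,-2.2,80,0,0,0,55,0,-2.2,80.5,0,0,0,45,0,-2.2,80.5,0,0,0,40,0,-2.2,80.5,0,0,0,40,0,-2.2,80.5,0,0,0,40,0,-2.2,80.5,0,0,0,40,0,-2.2,80.5,0,0,0,40]' 25;  python3 -m jog '[0,0,0,0,0,0,32,0,0,0,0,0,0,28,0,0,0,0,0,0,25,0,0,0,0,0,0,20,0,0,-0.2,0,0,0,10,0,0,-0.4,0,0,0,0,0,0,-0.4,0,0,0,0,0,0,-0.4,0,0,0,0,0,0,-0.4,0,0,0,0,0,0,-0.4,0,0,0,0]'
```

```text
t: 9.67
ee_pos: [0.4928, -0.0019, 0.0452]
ee_rot: [[0.999, 0.037, 0.001], [0.037, -0.999, 0.0], [0.001, -0.0, -1.0]]
ft_force: [0.4, -0.3, 0.2]
grip_width: 0.397
t: 10.5
ee_pos: [0.493, -0.0019, 0.0457]
ee_rot: [[0.999, 0.037, 0.002], [0.037, -0.999, 0.0], [0.002, -0.0, -1.0]]
ft_force: [0.6, -0.5, 1.5]
grip_width: 0.275
```

Fz is only 1.5 N, so draw it.

```bash
python3 -m jog '[-0.7,0,-0.1,0,0,0,0,-1.4,0,-0.1,0,0,0,0,-2.1,0,-0.1,0,0,0,0,-2.8,0,-0.1,0,0,0,0,-3.5,0,-0.1,0,0,0,0,-4.2,0,-0.1,0,0,0,0,-4.9,0,-0.1,0,0,0,0,-5.6,0,-0.1,0,0,0,0,-6.3,0,-0.1,0,0,0,0,-7,0,-0.1,0,0,0,0]'; python3 -m jog '[-0.7,0,0,0,0,0,0,-1.4,0,0,0,0,0,0,-2.1,0,0,0,0,0,0,-2.8,0,0,0,0,0,0,-3.5,0,0,0,0,0,0,-4.2,0,0,0,0,0,0,-4.9,0,0,0,0,0,0,-5.6,0,0,0,0,0,0,-6.3,0,0,0,0,0,0,-7,0,0,0,0,0,0]'
```

```text
t: 11.33
ee_pos: [0.4859, -0.0022, 0.0457]
ee_rot: [[0.999, 0.037, 0.002], [0.037, -0.999, 0.0], [0.002, -0.0, -1.0]]
ft_force: [2.2, 0.7, -0.5]
grip_width: 0.267
t: 12.17
ee_pos: [0.4788, -0.0024, 0.0457]
ee_rot: [[0.999, 0.037, 0.002], [0.037, -0.999, 0.0], [0.002, -0.0, -1.0]]
ft_force: [1.5, -0.0, -0.3]
grip_width: 0.27
```

The middle clip reads about 2 N, against 5–6 N for the right. Release and go on to the left.

```bash
python3 -m jog '[0,0,0,0,0,0,15,0,0,0,0,0,0,30,0,0,0,0,0,0,45,0,0,0,0,0,0,60,0,0,0,0,0,0,60,0,0,-20,0,0,0,60,0,0,-50,0,0,0,60,0,0,-80,0,0,0,60,5,-35,-80,0,0,0,60,10,-70,-80,0,0,0,60]'
python3 - <<'E'
from station import env
from h import *
print(rel([.4865,.162,.125],np.radians(2.3),env.get_obs()))
E
```

```text
t: 13.0
ee_pos: [0.4875, 0.067, 0.1278]
ee_rot: [[0.999, 0.032, 0.005], [0.032, -0.999, -0.001], [0.005, 0.001, -1.0]]
ft_force: [-0.7, 0.4, -0.7]
grip_width: 0.599
(array([  2. , -95. ,   2.7]), array([ 0.0008, -0.0054, -0.0079]))
```

```bash
python3 -m jog '[1,-35,1,0,-0.005,-0.008,60,2,-70,2,0,-0.005,-0.008,60,2,-95,3,0,-0.005,-0.008,60,2,-95,3,0,-0.005,-0.008,60,2,-95,3,0,-0.005,-0.008,60,2,-95,3,0,-0.005,-0.008,60,2,-95,3,0,-0.005,-0.008,60,2,-95,3,0,-0.005,-0.008,60,2,-95,3,0,-0.005,-0.008,60,2,-95,3,0,-0.005,-0.008,60]'
python3 - <<'E'
from station import env, eyes
from h import *
o=env.get_obs();s=eyes.snapshot("wrist"); cv2.imwrite("pics/w5.png",s["image"][:,:,::-1]); print(wristtab(s),wristtab(s,(400,150,640,330)),proj(s,o["ee_pos"]),proj(s,[.4885,.163,.066]))
E
```

```text
t: 13.83
ee_pos: [0.4866, 0.1612, 0.1248]
ee_rot: [[0.999, 0.039, 0.001], [0.039, -0.999, -0.001], [0.001, 0.001, -1.0]]
ft_force: [0.1, -0.4, -0.7]
grip_width: 0.605
[[292, 233, 42, 16, 641]] [[551, 256, 68, 32, 1151]] (np.float64(314.0221055828869), np.float64(315.374852441292)) (np.float64(311.2640839005811), np.float64(257.7852216420814))
```

View pics/w5.png

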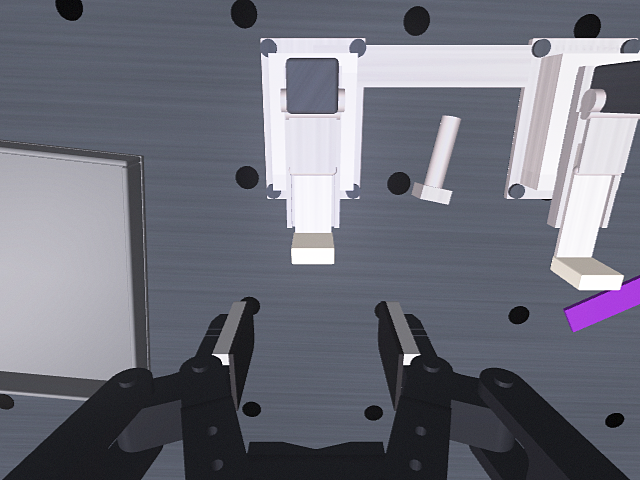

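The left tab is centred at u 313, so the correction is −1.5 mm in tool y. The middle card visibly stands drawn at (588,272).

```bash
python3 -m jog '[0,-1.4,25,0,0,0,60,0,-1.4,50,0,0,0,60,0,-1.4,70,0,0,0,60,0,-1.4,80,0,0,0,55,0,-1.4,80.5,0,0,0,45,0,-1.4,80.5,0,0,0,40,0,-1.4,80.5,0,0,0,40,0,-1.4,80.5,0,0,0,40,0,-1.4,80.5,0,0,0,40,0,-1.4,80.5,0,0,0,40]' 25;  python3 -m jog '[0,0,0,0,0,0,32,0,0,0,0,0,0,28,0,0,0,0,0,0,25,0,0,0,0,0,0,20,0,0,-0.2,0,0,0,10,0,0,-0.4,0,0,0,0,0,0,-0.4,0,0,0,0,0,0,-0.4,0,0,0,0,0,0,-0.4,0,0,0,0,0,0,-0.4,0,0,0,0]'
```

```text
t: 14.72
ee_pos: [0.4871, 0.1629, 0.0451]
ee_rot: [[0.999, 0.039, 0.002], [0.039, -0.999, -0.001], [0.002, 0.001, -1.0]]
ft_force: [-0.1, -0.2, -0.8]
grip_width: 0.401
t: 15.55
ee_pos: [0.4872, 0.1629, 0.0455]
ee_rot: [[0.999, 0.039, 0.002], [0.039, -0.999, -0.001], [0.002, 0.001, -1.0]]
ft_force: [-0.3, 0.9, 1.6]
grip_width: 0.273
```

```bash
python3 -m jog '[-0.7,0,-0.1,0,0,0,0,-1.4,0,-0.1,0,0,0,0,-2.1,0,-0.1,0,0,0,0,-2.8,0,-0.1,0,0,0,0,-3.5,0,-0.1,0,0,0,0,-4.2,0,-0.1,0,0,0,0,-4.9,0,-0.1,0,0,0,0,-5.6,0,-0.1,0,0,0,0,-6.3,0,-0.1,0,0,0,0,-7,0,-0.1,0,0,0,0]'; python3 -m jog '[-0.7,0,0,0,0,0,0,-1.4,0,0,0,0,0,0,-2.1,0,0,0,0,0,0,-2.8,0,0,0,0,0,0,-3.5,0,0,0,0,0,0,-4.2,0,0,0,0,0,0,-4.9,0,0,0,0,0,0,-5.6,0,0,0,0,0,0,-6.3,0,0,0,0,0,0,-7,0,0,0,0,0,0]'
```

```text
t: 16.38
ee_pos: [0.481, 0.1625, 0.0456]
ee_rot: [[0.999, 0.039, 0.004], [0.039, -0.999, -0.0], [0.004, 0.0, -1.0]]
ft_force: [6.4, 0.5, -3.0]
grip_width: 0.271
t: 17.22
ee_pos: [0.4747, 0.1621, 0.0456]
ee_rot: [[0.999, 0.038, 0.005], [0.038, -0.999, 0.0], [0.005, 0.0, -1.0]]
ft_force: [5.2, -0.6, -3.3]
grip_width: 0.272
```

Left reads 5–6 N, so it is strong and the middle (about 2 N) is the weak one. All three are drawn. I'll push the left card home while I still hold it.

```bash
python3 -m jog '[0,0,0,0,0,0,0,0,0,0,0,0,0,0,1.5,0,0.2,0,0,0,0,3,0,0.2,0,0,0,0,4.5,0,0.3,0,0,0,0,6,0,0.3,0,0,0,0,7.5,0,0.3,0,0,0,0,9,0,0.3,0,0,0,0,10.5,0,0.3,0,0,0,0,12,0,0.3,0,0,0,0]';  python3 -m jog '[0.4,0,0,0,0,0,0,0.8,0,0,0,0,0,0,1.2,0,0,0,0,0,0,1.6,0,0,0,0,0,0,2,0,0,0,0,0,0,2,0,0,0,0,0,0,2,0,0,0,0,0,0,2,0,0,0,0,0,0,2,0,0,0,0,0,0,2,0,0,0,0,0,0]'
```

```text
t: 18.05
ee_pos: [0.4816, 0.1627, 0.045]
ee_rot: [[0.999, 0.04, -0.004], [0.04, -0.999, -0.003], [-0.004, 0.003, -1.0]]
ft_force: [-23.4, -1.7, 25.4]
grip_width: 0.273
t: 18.88
ee_pos: [0.4817, 0.163, 0.0453]
ee_rot: [[0.999, 0.041, -0.008], [0.041, -0.999, -0.004], [-0.008, 0.004, -1.0]]
ft_force: [-10.5, 0.1, 13.9]
grip_width: 0.276
```

The tool bears down on the tab (Fz 25 N) and the card binds, about 7 mm in. I'll release it and push the tab's outer face low down with shut fingers instead, tips leading.

```bash
python3 -m jog '[0,0,0,0,0,0,20,0,0,0,0,0,0,40,0,0,0,0,0,0,50,0,0,0,0,0,0,50,-10,0,0,0,0.02,0,50,-20,0,0,0,0.038,0,50,-30,0,0,0,0.038,0,50,-30,0,0,0,0.038,0,20,-30,0,8,0,0.038,0,0,-30,0,15,0,0.038,0,0]'; python3 -m jog '[0,0,0,0,0,0,0,0,0,0,0,0,0,0,3,0,0,0,0,0,0,6,0,0,0,0,0,0,8,0,0,0,0,0,0,10,0,0,0,0,0,0,11,0,0,0,0,0,0,12,0,0,0,0,0,0,12,0,0,0,0,0,0,12,0,0,0,0,0,0]'
python3 - <<'E'
from station import env, eyes
from h import *
s=eyes.snapshot("wrist"); cv2.imwrite("pics/w6.png",s["image"][:,:,::-1])
E
```

```text
t: 19.72
ee_pos: [0.4525, 0.1616, 0.0303]
ee_rot: [[0.999, 0.04, 0.031], [0.04, -0.999, -0.002], [0.031, 0.004, -1.0]]
ft_force: [-0.5, 0.9, -1.0]
grip_width: 0.079
t: 20.55
ee_pos: [0.4645, 0.1622, 0.0306]
ee_rot: [[0.999, 0.04, 0.031], [0.04, -0.999, -0.002], [0.031, 0.004, -1.0]]
ft_force: [-0.1, 1.4, 1.5]
grip_width: -0.001
```

View pics/w6.png

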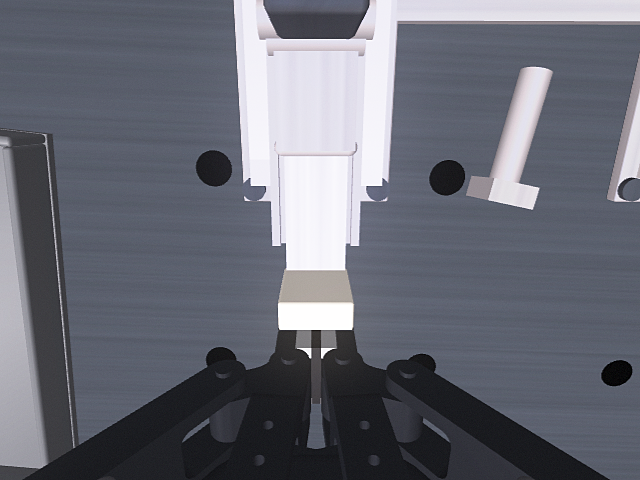

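The shut fingers stand right behind the tab (its white face is at v 302–330), and the card is still several mm out. Pushing slowly.

```bash
python3 -m jog '[0.5,0,0,0,0,0,0,1,0,0,0,0,0,0,1.5,0,0,0,0,0,0,2,0,0,0,0,0,0,2.5,0,0,0,0,0,0,3,0,0,0,0,0,0,3.5,0,0,0,0,0,0,4,0,0,0,0,0,0,4.5,0,0,0,0,0,0,5,0,0,0,0,0,0]'
```

```text
t: 21.43
ee_pos: [0.4687, 0.1622, 0.0306]
ee_rot: [[0.999, 0.04, 0.03], [0.041, -0.999, -0.003], [0.03, 0.004, -1.0]]
ft_force: [-6.7, -0.4, 3.9]
grip_width: -0.002
```

```bash
python3 -m jog '[1,0,0,0,0,0,0,1.4,0,0,0,0,0,0,1.8,0,0,0,0,0,0,2.2,0,0,0,0,0,0,2.6,0,0,0,0,0,0,3,0,0,0,0,0,0,3.4,0,0,0,0,0,0,3.8,0,0,0,0,0,0,4.2,0,0,0,0,0,0,4.6,0,0,0,0,0,0]'
```

```text
t: 22.27
ee_pos: [0.4703, 0.1623, 0.03]
ee_rot: [[0.999, 0.041, 0.024], [0.041, -0.999, -0.004], [0.024, 0.006, -1.0]]
ft_force: [-13.5, -0.4, 8.9]
grip_width: 0.001
```

Run:
```python
from station import env, eyes
from h import *
s=eyes.snapshot("wrist"); b=wristtab(s,(250,200,390,420)); print(b)
for q in b: print(onplane(s,q[0]+q[2]/2,q[1]+q[3]-.5,.066).round(4), onplane(s,q[0]+q[2]/2,q[1]-.5,.039).round(4))
I=s["image"]; print(I[150:340:4,315].tolist()[:0])
# plate end: column through plate edge outside blade (u~277)
u0=b[0][0]-4
for u in (u0,u0+2,b[0][0]+b[0][2]+3): 
    col=cv2.cvtColor(I,cv2.COLOR_RGB2GRAY)[150:330,u].astype(int); k=np.argmin(np.diff(col)); print(u,k+150,onplane(s,u,k+150.5,.036).round(4))
cv2.imwrite("pics/w7.png",I[:,:,::-1])
```

```text
[[279, 281, 74, 36, 2467]]
[0.4901 0.1625 0.066 ] [0.4903 0.1624 0.039 ]
[]
275 260 [0.4967 0.1784 0.036 ]
277 260 [0.4967 0.1776 0.036 ]
356 260 [0.4979 0.1473 0.036 ]
```

The tab's inner face is 6.9 mm in front of the plate end, where home is 2 mm, so the card is still about 5 mm short. The arm sags downward as it pushes and binds the card, so I'll add an upward component.

```bash
python3 -m jog '[-1.5,0,-0.3,0,0,0,0,-1.5,0,-0.3,0,0,0,0,0.5,0,-0.5,0,0,0,0,1,0,-0.7,0,0,0,0,1.5,0,-0.8,0,0,0,0,2,0,-0.9,0,0,0,0,2.5,0,-1,0,0,0,0,3,0,-1.1,0,0,0,0,3.5,0,-1.2,0,0,0,0,3.5,0,-1.2,0,0,0,0]'
cat >> h.py <<'E'
def gap(s,box=(250,200,390,420)):
    b=max(wristtab(s,box),key=lambda q:q[4]); g=cv2.cvtColor(s["image"],cv2.COLOR_RGB2GRAY).astype(int)
    x=onplane(s,b[0]+b[2]/2,b[1]+b[3]-.5,.066)
    e=[]
    for u in (b[0]-3,b[0]+b[2]+2):
        col=g[150:b[1]+10,u]; k=np.argmin(np.diff(col)); e.append(onplane(s,u,k+150.5,.036)[0])
    return b, x.round(4), np.round(e,4), "gap mm",round((np.mean(e)-x[0])*1e3,1)
E
python3 - <<'E'
from station import eyes
from h import *
print(gap(eyes.snapshot("wrist")))
E
```

```text
t: 23.15
ee_pos: [0.4719, 0.1622, 0.0305]
ee_rot: [[0.999, 0.042, 0.02], [0.042, -0.999, -0.006], [0.02, 0.006, -1.0]]
ft_force: [-9.3, 0.0, 2.1]
grip_width: 0.0
([279, 280, 74, 37, 2468], array([0.4916, 0.1624, 0.066 ]), array([0.497 , 0.4982]), 'gap mm', np.float64(5.9))
```

It is sliding now at 9 N with little bearing down. Continue.

```bash
python3 -m jog '[1.5,0,-0.6,0,0,0,0,2,0,-0.8,0,0,0,0,2.4,0,-0.9,0,0,0,0,2.8,0,-1,0,0,0,0,3.2,0,-1.1,0,0,0,0,3.6,0,-1.2,0,0,0,0,4,0,-1.3,0,0,0,0,4.4,0,-1.4,0,0,0,0,4.8,0,-1.4,0,0,0,0,4.8,0,-1.4,0,0,0,0]';python3 - <<'E'
from station import eyes
from h import *
print(gap(eyes.snapshot("wrist")))
E
```

```text
t: 24.03
ee_pos: [0.4748, 0.162, 0.031]
ee_rot: [[0.999, 0.042, 0.016], [0.042, -0.999, -0.007], [0.016, 0.007, -1.0]]
ft_force: [-8.6, 0.2, 0.1]
grip_width: -0.005
([279, 280, 74, 37, 2459], array([0.4944, 0.1623, 0.066 ]), array([0.4968, 0.498 ]), 'gap mm', np.float64(3.0))
```

```bash
python3 -m jog '[1.5,0,-0.6,0,0,0,0,2,0,-0.8,0,0,0,0,2.4,0,-0.9,0,0,0,0,2.8,0,-1,0,0,0,0,3.2,0,-1.1,0,0,0,0,3.6,0,-1.2,0,0,0,0,3.9,0,-1.3,0,0,0,0,4.2,0,-1.4,0,0,0,0,4.2,0,-1.4,0,0,0,0,4.2,0,-1.4,0,0,0,0]';python3 - <<'E'
from station import eyes
from h import *
print(gap(eyes.snapshot("wrist")))
E
```

```text
t: 24.92
ee_pos: [0.4764, 0.1617, 0.0312]
ee_rot: [[0.999, 0.042, 0.011], [0.042, -0.999, -0.008], [0.011, 0.009, -1.0]]
ft_force: [-9.4, -0.7, -0.3]
grip_width: 0.004
([279, 280, 74, 37, 2483], array([0.4961, 0.1621, 0.066 ]), array([0.4967, 0.4979]), 'gap mm', np.float64(1.1))
```

```bash
python3 -m jog '[2,0,-0.7,0,0,0,0,2.3,0,-0.9,0,0,0,0,2.6,0,-1,0,0,0,0,2.9,0,-1.1,0,0,0,0,3.2,0,-1.2,0,0,0,0,3.5,0,-1.3,0,0,0,0,3.8,0,-1.4,0,0,0,0,4.1,0,-1.5,0,0,0,0,4.4,0,-1.6,0,0,0,0,4.4,0,-1.6,0,0,0,0]';python3 - <<'E'
from station import eyes
from h import *
print(gap(eyes.snapshot("wrist")))
E
```

```text
t: 25.8
ee_pos: [0.4764, 0.1616, 0.0311]
ee_rot: [[0.999, 0.043, 0.003], [0.043, -0.999, -0.01], [0.002, 0.01, -1.0]]
ft_force: [-15.3, -0.5, 1.9]
grip_width: -0.005
([279, 280, 74, 38, 2536], array([0.4962, 0.162 , 0.066 ]), array([0.4964, 0.4976]), 'gap mm', np.float64(0.8))
```

The left card has stopped: it moved no further at 15 N. Back off, up, and over to the right card.

```bash
python3 -m jog '[-10,0,0,0,0,0,0,-25,0,0,0,0,0,0,-25,0,-30,0,0,0,0,-25,0,-60,0,0,0,0,-25,10,-90,0,0,0,0,-25,50,-90,0,0,0,0,-25,90,-90,0,0,0,0,-25,130,-90,0,0,0,0,-25,170,-90,0,0,0,0,-20,210,-90,0,0,0,0]'
python3 - <<'E'
from station import env
from h import *
print(rel([.460,-.1675,.031],np.radians(2.3),env.get_obs()))
E
```

```text
t: 26.68
ee_pos: [0.4652, -0.0505, 0.1238]
ee_rot: [[0.999, 0.043, 0.004], [0.043, -0.999, -0.011], [0.004, 0.011, -1.0]]
ft_force: [1.0, -0.1, -0.3]
grip_width: -0.002
(array([-10.6, 115.7,  94.1]), array([ 0.0112, -0.0039,  0.0029]))
```

```bash
python3 -m jog '[-4,40,0,0.011,0.03,0,0,-8,80,0,0.011,0.03,0,0,-10.5,115.7,0,0.011,0.03,0,0,-10.5,115.7,0,0.011,0.03,0,0,-10.5,115.7,30,0.011,0.03,0,0,-10.5,115.7,60,0.011,0.03,0,0,-10.5,115.7,85,0.011,0.03,0,0,-10.5,115.7,94,0.011,0.03,0,0,-10.5,115.7,94,0.011,0.03,0,0,-10.5,115.7,94,0.011,0.03,0,0]';python3 - <<'E'
from station import eyes
from h import *
s=eyes.snapshot("wrist");cv2.imwrite("pics/w8.png",s["image"][:,:,::-1]);print(gap(s))
E
```

```text
t: 27.52
ee_pos: [0.4607, -0.1676, 0.0317]
ee_rot: [[0.998, 0.043, 0.034], [0.043, -0.999, 0.001], [0.034, 0.0, -0.999]]
ft_force: [-0.1, 0.4, 0.7]
grip_width: -0.001
([281, 244, 75, 29, 1960], array([ 0.4943, -0.1676,  0.066 ]), array([0.5085, 0.5094]), 'gap mm', np.float64(14.6))
```

View pics/w8.png

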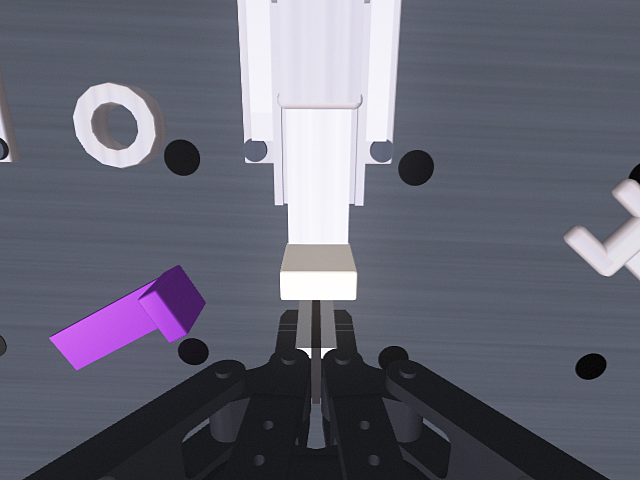

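The right card is 13.6 mm short of home, with the fingers about 14 mm behind its tab and centred on it. Push.

```bash
python3 -m jog '[4,0,0,0,0,0,0,8,0,0,0,0,0,0,11,0,0,0,0,0,0,13,0,0,0,0,0,0,14,0,-0.1,0,0,0,0,15,0,-0.3,0,0,0,0,16,0,-0.6,0,0,0,0,17,0,-0.7,0,0,0,0,18,0,-0.8,0,0,0,0,19,0,-0.8,0,0,0,0]';python3 -m jog '[2,0,-0.7,0,0,0,0,2.7,0,-0.8,0,0,0,0,3.4,0,-0.9,0,0,0,0,4.1,0,-1,0,0,0,0,4.8,0,-1.1,0,0,0,0,5.5,0,-1.2,0,0,0,0,6.2,0,-1.3,0,0,0,0,6.9,0,-1.4,0,0,0,0,7.2,0,-1.4,0,0,0,0,7.2,0,-1.4,0,0,0,0]';python3 - <<'E'
from station import eyes
from h import *
s=eyes.snapshot("wrist");print(gap(s))
E
```

```text
t: 28.4
ee_pos: [0.4768, -0.1672, 0.033]
ee_rot: [[0.999, 0.042, 0.029], [0.042, -0.999, 0.001], [0.029, 0.0, -1.0]]
ft_force: [-15.5, -0.4, 10.1]
grip_width: -0.003
t: 29.23
ee_pos: [0.4809, -0.167, 0.0334]
ee_rot: [[0.999, 0.042, 0.023], [0.042, -0.999, 0.002], [0.023, -0.001, -1.0]]
ft_force: [-9.6, -0.8, 1.4]
grip_width: 0.001
([280, 276, 73, 36, 2278], array([ 0.5007, -0.1671,  0.066 ]), array([0.5098, 0.5107]), 'gap mm', np.float64(9.5))
```

```bash
python3 -m jog '[2,0,-0.8,0,0,0,0,2.7,0,-0.9,0,0,0,0,3.4,0,-1,0,0,0,0,4.1,0,-1.1,0,0,0,0,4.8,0,-1.2,0,0,0,0,5.5,0,-1.3,0,0,0,0,6.2,0,-1.4,0,0,0,0,6.6,0,-1.4,0,0,0,0,6.8,0,-1.4,0,0,0,0,6.8,0,-1.4,0,0,0,0]';python3 -m jog '[2,0,-0.8,0,0,0,0,2.5,0,-0.9,0,0,0,0,3,0,-1,0,0,0,0,3.4,0,-1.1,0,0,0,0,3.8,0,-1.2,0,0,0,0,4.2,0,-1.3,0,0,0,0,4.5,0,-1.4,0,0,0,0,4.8,0,-1.4,0,0,0,0,4.8,0,-1.4,0,0,0,0,4.8,0,-1.4,0,0,0,0]';python3 - <<'E'
from station import eyes
from h import *
s=eyes.snapshot("wrist");print(gap(s))
E
```

```text
t: 30.12
ee_pos: [0.4846, -0.1667, 0.0336]
ee_rot: [[0.999, 0.041, 0.017], [0.041, -0.999, 0.003], [0.017, -0.002, -1.0]]
ft_force: [-8.8, -1.3, 0.6]
grip_width: 0.001
t: 30.95
ee_pos: [0.4865, -0.1665, 0.0338]
ee_rot: [[0.999, 0.04, 0.012], [0.04, -0.999, 0.003], [0.012, -0.003, -1.0]]
ft_force: [-7.4, -0.5, 0.0]
grip_width: -0.007
([280, 277, 73, 35, 2344], array([ 0.5066, -0.1668,  0.066 ]), array([0.5095, 0.5108]), 'gap mm', np.float64(3.5))
```

```bash
python3 -m jog '[2,0,-0.8,0,0,0,0,2.5,0,-0.9,0,0,0,0,3,0,-1,0,0,0,0,3.5,0,-1.1,0,0,0,0,4,0,-1.2,0,0,0,0,4.4,0,-1.3,0,0,0,0,4.8,0,-1.4,0,0,0,0,5.2,0,-1.4,0,0,0,0,5.2,0,-1.4,0,0,0,0,5.2,0,-1.4,0,0,0,0]';python3 - <<'E'
from station import eyes
from h import *
s=eyes.snapshot("wrist");print(gap(s))
E
python3 -m jog '[2,0,-0.8,0,0,0,0,2.3,0,-0.9,0,0,0,0,2.6,0,-1,0,0,0,0,3,0,-1.1,0,0,0,0,3.4,0,-1.2,0,0,0,0,3.7,0,-1.3,0,0,0,0,4,0,-1.4,0,0,0,0,4.4,0,-1.4,0,0,0,0,4.4,0,-1.4,0,0,0,0,4.4,0,-1.4,0,0,0,0]';python3 - <<'E'
from station import eyes
from h import *
s=eyes.snapshot("wrist");print(gap(s))
E
```

```text
t: 31.83
ee_pos: [0.4889, -0.1664, 0.0339]
ee_rot: [[0.999, 0.04, 0.006], [0.04, -0.999, 0.004], [0.006, -0.004, -1.0]]
ft_force: [-8.5, -0.2, -0.1]
grip_width: -0.002
([281, 277, 72, 36, 2343], array([ 0.5087, -0.1668,  0.066 ]), array([0.5092, 0.5105]), 'gap mm', np.float64(1.2))
t: 32.72
ee_pos: [0.4888, -0.1664, 0.0338]
ee_rot: [[0.999, 0.038, -0.002], [0.038, -0.999, 0.005], [-0.002, -0.005, -1.0]]
ft_force: [-15.4, -0.6, 5.4]
grip_width: -0.001
([281, 277, 72, 36, 2403], array([ 0.5091, -0.1669,  0.066 ]), array([0.5094, 0.5106]), 'gap mm', np.float64(0.9))
```

Both strong cards are home (right stalled at 15 N, gap 0.9 mm). Now go to the middle lug.

```bash
python3 -m jog '[-12,0,0,0,0,0,0,-12,0,-40,0,0,0,0,-12,0,-80,0,0,0,30,-12,0,-120,0,0,0,60,-12,0,-135,0,0,0,60,0,-35,-135,0,0,0,60,15,-70,-135,0,0,0,60,30,-105,-135,0,0,0,60,45,-140,-135,0,0,0,60,60,-160,-135,0,0,0,60]' 25
python3 - <<'E'
from station import env
from h import *
print(rel([.578,.001,.155],np.radians(2.3),env.get_obs()))
E
```

```text
t: 33.6
ee_pos: [0.5436, -0.0, 0.1701]
ee_rot: [[0.999, 0.042, -0.001], [0.042, -0.999, 0.006], [-0.0, -0.006, -1.0]]
ft_force: [1.1, 0.1, 0.0]
grip_width: 0.597
(array([34.4,  0.5, 15. ]), array([-0.0064,  0.0005,  0.002 ]))
```

```bash
python3 -m jog '[12,0.5,5,-0.006,0,0,60,24,0.5,10,-0.006,0,0,60,34,0.5,15,-0.006,0,0,60,34,0.5,15,-0.006,0,0,60,34,0.5,15,-0.006,0,0,60,34,0.5,15,-0.006,0,0,60,34,0.5,15,-0.006,0,0,60,34,0.5,15,-0.006,0,0,60,34,0.5,15,-0.006,0,0,60,34,0.5,15,-0.006,0,0,60]'
python3 - <<'E'
from station import env,eyes
from h import *
o=env.get_obs();s=eyes.snapshot("wrist");I=s["image"];cv2.imwrite("pics/w9.png",I[:,:,::-1])
p=I[180:340,255:378].astype(int); m=((p.max(2)<130)&(p[:,:,2]-p[:,:,0]<60)).astype(np.uint8)
n,l,st,ce=cv2.connectedComponentsWithStats(m)
print([(st[i]+[255,180,0,0,0],(ce[i]+[255,180]).round(1)) for i in range(1,n) if st[i,4]>150])
print("lug pred",[proj(s,[x,.001,.078]) for x in(.568,.580,.592)],"tcp",proj(s,o["ee_pos"]),o["ee_pos"])
E
```

```text
t: 34.43
ee_pos: [0.5775, 0.0008, 0.1553]
ee_rot: [[0.999, 0.042, -0.0], [0.042, -0.999, 0.0], [-0.0, -0.0, -1.0]]
ft_force: [0.0, -0.4, 0.2]
grip_width: 0.601
[(array([296, 204,  40,  53, 728]), array([316.8, 215.3])), (array([255, 206,  27,  77, 453]), array([266.1, 243.1])), (array([357, 206,  21,  24, 203]), array([366.6, 215.7])), (array([255, 313,  30,  20, 271]), array([265.2, 321.1]))]
lug pred [(np.float64(313.5888473188318), np.float64(263.4745509251489)), (np.float64(314.40844377058727), np.float64(245.20909272242375)), (np.float64(315.2559677623149), np.float64(226.32124369190228))] tcp (np.float64(313.9749937189634), np.float64(315.3706693439956)) [0.57751368 0.00084921 0.15533572]
```

View pics/w9.png

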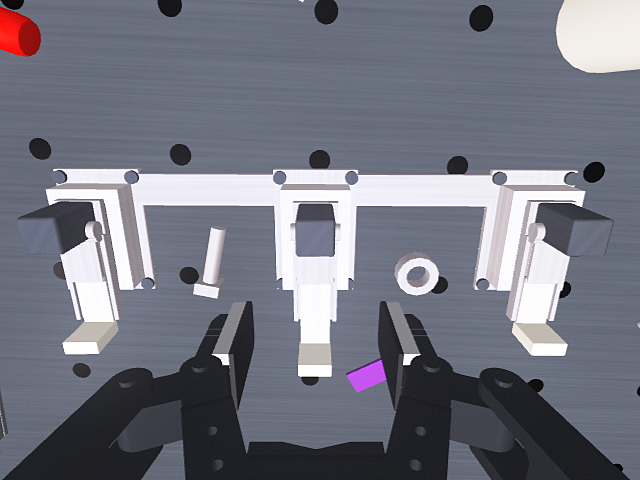

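The middle lug's top is at (316,238), in line with the fingers, with bolt (208,265) and collar (416,273) well clear. Descend and grip it.

```bash
python3 -m jog '[4.5,0,30,0,0,0,60,4.5,0,60,0,0,0,60,4.5,0,85,0,0,0,60,4.5,0,98,0,0,0,50,4.5,0,98,0,0,0,40,4.5,0,98,0,0,0,40,4.5,0,98,0,0,0,40,4.5,0,98,0,0,0,36,4.5,0,98,0,0,0,33,4.5,0,98,0,0,0,33]' 25; python3 -m jog '[0,0,0,0,0,0,30,0,0,0,0,0,0,28,0,0,0,0,0,0,25,0,0,0,0,0,0,20,0,0,0,0,0,0,0,0,0,0,0,0,0,0,0,0,0,0,0,0,0,0,0,0,0,0,0,0,0,0,0,0,0,0,0,0,0,0,0,0,0,0]' 50
```

```text
t: 35.32
ee_pos: [0.5826, 0.0011, 0.0583]
ee_rot: [[0.999, 0.042, 0.001], [0.042, -0.999, 0.0], [0.001, -0.0, -1.0]]
ft_force: [-0.9, -0.1, 0.4]
grip_width: 0.333
t: 36.15
ee_pos: [0.5831, 0.0014, 0.0591]
ee_rot: [[0.999, 0.042, 0.003], [0.042, -0.999, 0.0], [0.003, -0.0, -1.0]]
ft_force: [-1.2, 1.3, 5.9]
grip_width: 0.269
```

```bash
python3 -m jog '[0,0,-2,0,0,0,0,0,0,-5,0,0,0,0,0,0,-8,0,0,0,0,0,0,-12,0,0,0,0,0,0,-16,0,0,0,0,0,0,-20,0,0,0,0,0,0,-24,0,0,0,0,0,0,-28,0,0,0,0,0,0,-32,0,0,0,0,0,0,-35,0,0,0,0]'; python3 -m jog '[0,0,-5,0,0,0,0,0,0,-10,0,0,0,0,0,0,-20,0,0,0,0,0,0,-30,0,0,0,0,0,0,-40,0,0,0,0,0,0,-50,0,0,0,0,0,0,-60,0,0,0,0,0,0,-70,0,0,0,0,0,0,-75,0,0,0,0,0,0,-75,0,0,0,0]'
python3 - <<'E'
from station import env,eyes
from h import *
o=env.get_obs(); T=eyes.snapshot("top");I=T["image"]
m=cv2.inRange(I[255:355,135:215],(75,75,75),(160,160,160))
m=cv2.morphologyEx(m,cv2.MORPH_OPEN,np.ones((5,5)))
cn=max(cv2.findContours(m,0,2)[0],key=cv2.contourArea)+[135,255]
r=cv2.minAreaRect(cn); P=np.array([onplane(T,*q,.012) for q in cv2.boxPoints(r)]); print(r,P.round(3).tolist(),P.mean(0))
c=P.mean(0); e=P[1]-P[0]; print([np.linalg.norm(P[i]-P[i-1]).round(3) for i in range(4)])
s=eyes.snapshot("wrist"); cv2.imwrite("pics/w10.png",s["image"][:,:,::-1])
E
```

```text
t: 36.98
ee_pos: [0.5832, 0.0014, 0.0947]
ee_rot: [[0.999, 0.042, 0.003], [0.042, -0.999, 0.0], [0.003, -0.0, -1.0]]
ft_force: [0.2, -0.8, -3.8]
grip_width: 0.267
t: 37.82
ee_pos: [0.5838, 0.0015, 0.1714]
ee_rot: [[0.999, 0.042, 0.005], [0.042, -0.999, 0.0], [0.005, -0.0, -1.0]]
ft_force: [-0.1, 0.4, -4.3]
grip_width: 0.27
((175.8137969970703, 305.7344970703125), (53.06606674194336, 80.55412292480469), 4.763640880584717) [[0.347, 0.43, 0.012], [0.546, 0.417, 0.012], [0.532, 0.284, 0.012], [0.335, 0.298, 0.012]] [0.44005922 0.35721142 0.012     ]
[np.float64(0.132), np.float64(0.199), np.float64(0.134), np.float64(0.198)]
```

The clip is lifted (about 4.3 N carried). The tray centre comes out near (0.440, 0.357), so I carry the clip to put the lug at (0.480, 0.357).

```bash
python3 -m jog '[-3,-12,0,0,0,0,0,-8,-32,0,0,0,0,0,-14,-56,0,0,0,0,0,-20,-80,0,0,0,0,0,-26,-104,0,0,0,0,0,-32,-128,0,0,0,0,0,-38,-152,0,0,0,0,0,-44,-176,0,0,0,0,0,-50,-195,0,0,0,0,0,-53,-205,0,0,0,0,0]'; python3 -m jog '[-3,-12,0,0,0,0,0,-8,-32,0,0,0,0,0,-13,-52,0,0,0,0,0,-18,-75,0,0,0,0,0,-24,-98,0,0,0,0,0,-29,-120,0,0,0,0,0,-33,-138,0,0,0,0,0,-35,-150,0,0,0,0,0,-36,-154,0,0,0,0,0,-36,-154,0,0,0,0,0]'
python3 - <<'E'
from station import env,eyes
from h import *
o=env.get_obs(); print(rel([.480,.357,.075],np.radians(2.3),o))
T=eyes.snapshot("top");S=eyes.snapshot("scene");a=T["image"][230:370,120:330];b=S["image"][200:420,330:600]
a=cv2.resize(a,(400,267),interpolation=cv2.INTER_CUBIC);b=cv2.resize(b,(400,326));w=eyes.snapshot("wrist")["image"]
w=cv2.resize(w,(400,300)); c=np.zeros((593,800,3),np.uint8); c[:267,:400]=a;c[267:,:400]=b;c[:300,400:]=w
cv2.imwrite("pics/m1.png",c[:,:,::-1])
E
```

```text
t: 38.75
ee_pos: [0.5191, 0.2077, 0.169]
ee_rot: [[0.999, 0.046, 0.001], [0.046, -0.999, 0.001], [0.002, -0.001, -1.0]]
ft_force: [0.4, 0.1, -4.7]
grip_width: 0.271
t: 39.58
ee_pos: [0.4757, 0.3602, 0.1687]
ee_rot: [[0.999, 0.047, 0.001], [0.047, -0.999, 0.001], [0.001, -0.001, -1.0]]
ft_force: [0.3, -0.9, -4.7]
grip_width: 0.264
(array([ 4.1,  3.5, 93.7]), array([-0.001 , -0.0008,  0.0071]))
```

View pics/m1.png

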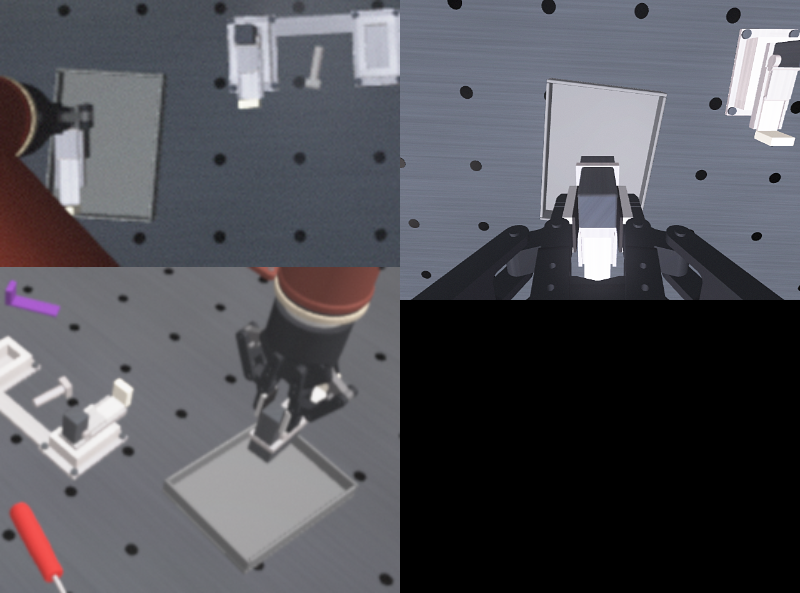

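The clip hangs upright over the tray with its card in its jaws (wrist quarter: lug at (598,185), tray edges u 543–665). The left clip's card is home and the middle pocket is empty. Lowering.

```bash
python3 -m jog '[2,3,8,0,0,0,0,4,7,20,0,0,0,0,4,7,35,0,0,0,0,4,7,50,0,0,0,0,4,7,65,0,0,0,0,4,7,78,0,0,0,0,4,7,88,0,0,0,0,4,7,94,0,0,0,0,4,7,98,0,0,0,0,4,7,100,0,0,0,0]'; python3 -m jog '[0,0,1,0,0,0,0,0,0,2,0,0,0,0,0,0,3,0,0,0,0,0,0,4,0,0,0,0,0,0,5,0,0,0,0,0,0,6,0,0,0,0,0,0,7,0,0,0,0,0,0,8,0,0,0,0,0,0,8.5,0,0,0,0,0,0,9,0,0,0,0]'
```

```text
t: 40.57
ee_pos: [0.4814, 0.3512, 0.0684]
ee_rot: [[0.999, 0.044, 0.001], [0.044, -0.999, 0.0], [0.001, -0.0, -1.0]]
ft_force: [-0.4, 0.1, -3.7]
grip_width: 0.269
t: 41.4
ee_pos: [0.4814, 0.3512, 0.0593]
ee_rot: [[0.999, 0.044, 0.001], [0.044, -0.999, 0.0], [0.001, 0.0, -1.0]]
ft_force: [0.2, -1.2, -4.6]
grip_width: 0.269
```

```bash
python3 -m jog '[0,0,0.3,0,0,0,0,0,0,0.6,0,0,0,0,0,0,0.9,0,0,0,0,0,0,1.2,0,0,0,0,0,0,1.5,0,0,0,0,0,0,1.8,0,0,0,0,0,0,2,0,0,0,0,0,0,2.2,0,0,0,0,0,0,2.4,0,0,0,0,0,0,2.4,0,0,0,0]'
```

```text
t: 42.23
ee_pos: [0.4816, 0.3512, 0.0572]
ee_rot: [[0.999, 0.044, 0.002], [0.044, -0.999, 0.0], [0.002, 0.0, -1.0]]
ft_force: [-0.9, -0.1, -1.7]
grip_width: 0.268
```

Just in contact (only 1.7 N of the weight left on the gripper). Settle, release and rise.

```bash
python3 -m jog '[0,0,0.3,0,0,0,0,0,0,0.3,0,0,0,0,0,0,0.3,0,0,0,24,0,0,0.3,0,0,0,28,0,0,0.3,0,0,0,32,0,0,0.3,0,0,0,38,0,0,0.3,0,0,0,45,0,0,0.3,0,0,0,55,0,0,0.3,0,0,0,60,0,0,0.3,0,0,0,60]' 20; python3 -m jog '[0,0,-5,0,0,0,60,0,0,-15,0,0,0,60,0,0,-30,0,0,0,60,0,0,-50,0,0,0,60,0,0,-75,0,0,0,60,0,0,-100,0,0,0,60,0,0,-130,0,0,0,60,0,0,-150,0,0,0,60,0,0,-150,0,0,0,60,0,0,-150,0,0,0,60]'
python3 - <<'E'
from station import env,eyes
from h import *
o=env.get_obs();w=eyes.snapshot("wrist"); I=w["image"]
b=wristtab(w,(200,200,450,460)); print(b)
g=cv2.cvtColor(I,cv2.COLOR_RGB2GRAY)
p=I.astype(int); m=((p.max(2)<130)&(p[:,:,2]>p[:,:,0]+8)).astype(np.uint8)[150:330,255:378]
n,l,st,ce=cv2.connectedComponentsWithStats(m); print([(st[i].tolist(),(ce[i]+[255,150]).round(1).tolist()) for i in range(1,n) if st[i,4]>150])
print([proj(w,[.4815,.3512,z]) for z in(.076,.034)], "tab if upright",proj(w,[.4815-.087-.014,.348,.064]))
S=eyes.snapshot("scene"); cv2.imwrite("pics/s_end.png",S["image"][:,:,::-1]); cv2.imwrite("pics/w_end.png",I[:,:,::-1])
# left/right strong cards in scene: warm-white tabs
p=S["image"].astype(int); m=((p[:,:,0]-p[:,:,2]>=8)&(p.min(2)>140)).astype(np.uint8)[170:400,250:560]
n,l,st,ce=cv2.connectedComponentsWithStats(m); print([(st[i,4],(ce[i]+[250,170]).round(1).tolist()) for i in range(1,n) if st[i,4]>25])
E
```

```text
t: 43.07
ee_pos: [0.4816, 0.3513, 0.0569]
ee_rot: [[0.999, 0.044, 0.002], [0.044, -0.999, 0.0], [0.002, -0.0, -1.0]]
ft_force: [0.0, 0.2, 0.7]
grip_width: 0.597
t: 43.9
ee_pos: [0.4819, 0.3519, 0.2091]
ee_rot: [[0.999, 0.044, 0.004], [0.044, -0.999, 0.002], [0.005, -0.002, -1.0]]
ft_force: [-0.5, 0.0, -0.5]
grip_width: 0.599
[[303, 314, 28, 16, 426]]
[([47, 45, 31, 41, 229], [317.2, 205.1])]
[(np.float64(315.8944141917545), np.float64(223.359905586722)), (np.float64(315.92890608241134), np.float64(208.79992935256882))] tab if upright (np.float64(314.27674322567265), np.float64(332.1446487984367))
[(np.int32(156), [540.3, 206.3]), (np.int32(113), [301.9, 199.5]), (np.int32(96), [285.1, 219.2]), (np.int32(41), [294.0, 224.3]), (np.int32(151), [270.9, 232.9]), (np.int32(109), [331.2, 259.2]), (np.int32(200), [325.2, 274.0]), (np.int32(135), [412.2, 285.6]), (np.int32(164), [527.3, 316.1]), (np.int32(155), [382.9, 323.7]), (np.int32(45), [262.9, 336.8])]
```

The viewer budget is spent, so the last check is numeric: triangulate the tabs across the two cameras and check the tray and bystanders.

Run:
```python
from station import env,eyes
from h import *
T=eyes.snapshot("top");S=eyes.snapshot("scene");I=T["image"];I0=cv2.imread("pics/top0.png")[:,:,::-1]
def tab(J,x0):
    p=J[270:295,x0:x0+30].astype(int); m=(p.min(2)>200)&(p[:,:,0]-p[:,:,2]>2); v,u=np.nonzero(m); return u.mean()+x0,v.mean()+270
for n,x0 in(("left",235),("right",375)): print(n,onplane(T,*tab(I0,x0),.066).round(4),"->",onplane(T,*tab(I,x0),.066).round(4))
for n,P in dict(left=[.4895,.163,.058],right=[.503,-.167,.058],tray=[.382,.3475,.056]).items(): print(n,"scene px expected",np.round(proj(S,P),1))
c=cv2.imread("pics/scene0.png")[:,:,::-1]; d=cv2.absdiff(S["image"],c).max(2)
for n,(u,v) in dict(bolt=(366,285),collar=(316,239),bracket=(254,325),bottle=(210,230),screwdriver=(365,400),wrench=(270,165),jar=(213,173),purple=(351,223)).items(): print(n,"diff",(d[v-14:v+14,u-14:u+14]>40).sum())
```

```text
left [0.4882 0.1646 0.066 ] -> [0.4902 0.1643 0.066 ]
right [ 0.5006 -0.1647  0.066 ] -> [ 0.5025 -0.164   0.066 ]
left scene px expected [413.5 281.9]
right scene px expected [302.1 196.5]
tray scene px expected [527.4 314.3]
bolt diff 0
collar diff 12
bracket diff 0
bottle diff 0
screwdriver diff 0
wrench diff 0
jar diff 0
purple diff 76
```

```bash
python3 -c "
from station import env
print(env.job_done(), env.get_obs()['t'])"
```

```text
the job is handed in; nothing more can be done
the job is handed in; nothing more can be done
```

The job is handed in: the weak clip is the middle one, and it stands in the tray with its card still in its jaws. I handed in at about 44 s of the 72 s allowed; no verdict was reported.

- **Finding the weak clip:** I drew all three cards 12–14 mm and left them drawn together. The left and right cards slid at about 5–6 N, the middle one at about 2 N.
- **Good clips:** I pushed the left and right cards home until they stopped moving at about 15 N. In the top view each tab ended about 2 mm further in than at the start.
- **Weak clip:** I lifted it straight out and set it down in the tray. Its tab shows in the scene and wrist views within 2–3 pixels of where it should be if the clip stands upright.

**What went wrong:** my first push on the left card, done while gripping its tab, bore down and bound it. It read about 23 N along x and 25 N down, so about 35 N combined, which is over the 25 N limit. I let go and pushed the tab's outer face with shut fingers instead. On the right card one later push read 15.5 N along x and 10 N down.

**Last checks:** five of the seven bystanders' patches were unchanged in the scene view and the bolt's too. The collar's showed only 12 changed pixels. The purple card's patch differed by 76 pixels. It overlaps where the middle clip's tab stood, so I put that down to the clip being gone, but I had no views left to confirm it.

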